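Re-peg the stay of the display-case door

ROBOT

A 7-joint arm with a two-finger parallel gripper is mounted at the origin on a cart in front of the work surface, level with it; the furniture and walls round the work are solid. World frame = base frame: x ahead of the robot, y to its left, z up, the work surface at z = 0. Lengths are in mm, angles in rad, forces in N, time in s.
With the tool pointing down it reaches from about 400 to 875 mm from the base axis. Payload 4.4 kg.
Tool frame: the origin (TCP) lies at the very end of the fingers, on their centre line; the grasp point (between the pads) lies 19 mm behind it; z points along the fingers, y is the line along which they close (so a half turn about z gives the same grasp; the last joint's range is limited). The gripper opens to 85 mm and grips with 20 to 120 N. Pads are 22 mm wide; open, the fingers measure 114 mm over their backs; the gripper's body (76 mm by 85 mm) begins 54 mm behind the grasp point. The pads swing forward as they close: fully open they stand 13 mm farther back than shut.
Start: joints at [1.038, 0.628, 0.038, 1.517, -0.027, 0.996, -0.02], TCP at [292.548, -580.459, 231.313] pointing down, gripper open.
Joint ranges: [-3.06, 3.06], [-0.37, 2.12], [-1.25, 1.32], [0.18, 2.47], [-1.1, 4.24], [0.23, 1.98], [-2.94, 2.94]. Speed limits (rad/s): [2.57, 2.57, 3.14, 3.14, 3.14, 3.14, 3.14].

INTERFACE

Orientations are given as [roll, pitch, yaw] about the fixed x, y, z axes, in that order (R = Rz(yaw) Ry(pitch) Rx(roll)).
In Python, from cell import read_state, get_image, camera_info, finish_job gives the robot as it stands.
- The arm moves only by the tool play_rows, never from a script. Its argument "deltas" is one flat list of numbers, 7 for each row, row after row: the shift along the tool's x, y, z in mm, then the turn, a rotation vector about the tool's x, y, z in rad, then the opening, from 0 (shut) to 1 (fully open). In form: [dx, dy, dz, ax, ay, az, grip, dx, dy, dz, ax, ay, az, grip, ...]. A call has 1 to 10 rows; each row is the pose to reach, as a shift and turn from the pose commanded when the call began, along the tool's axes at that moment; what a row does not reach only later rows make up. A row lasts 1/8 s, in which the tool goes at most 62.5 mm and 10.7 degrees, less where a joint would pass 70% of its speed; a pose out of reach is approached as far as the arm can. A call with a gripper value outside its range is refused whole. The fingers move at their own pace and stop on an object; the grip force is fixed at half the most. Time passes only in rows, so rows that repeat a pose let the fingers close. It gives the time, the measured TCP pose, the force, the opening and the grip force at its end, in the units of the state.
- read_state(): the state, without advancing time (a new reading comes with each control period).
- get_image(name): name is "side" or "top"; returns the picture (420x560x3 uint8, red, green, blue); there is no depth.
- camera_info(name): a dict with "fx", "fy", "cx", "cy" (pixels), "distortion" ([k1, k2, p1, p2, k3] as OpenCV has them; the pictures are not rectified), "T" (4x4, takes a point from camera to world coordinates). Camera axes: x right, y down, z forward; pixel columns grow to the right and rows downward; lengths in mm; the calibration is good to about 2 mm. A picture is of the moment at which its call begins. camera_info takes no time and is no camera call.
- finish_job(): hands the job in; it is judged then, once.
The state is a dict: "clock": time; "qpos": joint angles; "qd": joint speeds; "tau": joint torques, N m; "eef_pos": TCP position; "tool_rot": TCP orientation; "force": force on the tool from outside, world axes, zero at the start; "torque": the same for the moment, N m; "width": finger opening in mm; "gripper_force": force on a finger pad.
Only numpy, scipy, OpenCV 4.12 (cv2) and the standard library are available. Lean on these libraries where they do the work, as an engineer would, in place of code of your own. Each camera call takes 0.05 s, during which the arm holds its last target. There are 200 camera calls.

TASK

The little display case is to stand wide open, but the wax tin is in the way of its glass door. First, with the stay still on its pin, put the tin flat, lid up, in the middle of the round cork mat; then lift the brass stay off its pin by the black knob, swing the door open with it, and drop the last hole (the one next to the knob) fully down over the pin. Leave the other things on the table where they are.

Things in the scene. Friction and masses are not known exactly. Their poses are not given: they have to be found in the camera images.
- case: fixed glazed display case, dark wooden base and roof, 150 (its x) x 170 (its y) x 75 mm (z); origin at the centre of its underside, on the table; x points from the open front to the back, y to the left seen from the front, z up. The flat roof is 75 mm above the table. Two card boxes inside it are fixed.
- door_hinge (a point): point on the upright hinge line of the glass door, at (-75, -70, 83) mm in the case's frame, 83 mm above the table. The brass-framed door is 135 mm wide, 10 mm thick, from 16 to 64 mm above the table, hinged at the case's front right edge; it opens towards the case's -x (anticlockwise from above).
- door (a joint): door angle in rad: 0 as it stands at the start, with the first hole on the pin (0.15 rad open from shut); grows as the door opens, up to 1.2; about 0.85 with the last hole on the pin. It turns with slight friction (0.02 N m) and stays where it is left.
- stay_pivot (a point): pivot of the stay on top of the door, 100 mm from the hinge line, 83 mm above the table. The stay (straight brass bar, 17 wide, 4 thick, 175 mm long) swivels about the upright axis and lifts about the level axis through it. Its 10 mm holes are 60.0, 85.7, 111.4 and 137.0 mm from the pivot, the black knob 158 mm.
- stay (a joint): lift angle of the stay in rad: 0 is level and fully down, growing as the knob end is lifted, up to 1.2; it falls by its own weight (60 g) when let go. Seated, the bar's mid-thickness is 83 mm above the table, 8 mm over the roof. From the first hole, about 0.23 rad clears the pin.
- first_hole (a point): centre of the stay's hole nearest its pivot, at mid-thickness of the bar; it sits on the pin at the start
- last_hole (a point): centre of the stay's hole nearest the knob, at mid-thickness of the bar; this one must go over the pin
- stay_knob (a point): point on the axis of the black knob, an upright cylinder 14 mm across on the free end of the stay, 158 mm from its pivot; the point is 23 mm above the bar's mid-thickness; the knob spans 2 to 32 mm above it (85 to 115 mm above the table when seated). The bar under the knob is 17 mm wide, a little wider than the knob.
- pin_tip (a point): tip of the upright steel pin fixed on the roof of the case, 6 mm across with a round end; the tip is 94 mm above the table, 9 mm above the top of the seated bar and 13 mm above its underside. The pin is at (-30, +30) mm in the case's frame.
- tin: loose brass-coloured flat hinged tin, closed, 61 (its x) x 88 (its y) x 22 mm (z), about 90 to 150 g; origin at the centre of its underside, z up. It lies on the table in front of the case, in the door's path. Take it across the 61 mm width, along its x.
- mat: fixed round cork mat, 170 mm across, 3 mm thick, on the table to the right; origin at the centre of its underside. Between the case and the mat, at the middle of the table, stands a wooden plinth 195 mm tall, its nearest corner about 0.51 m ahead of the robot, its left corner at about x 0.715, y 0.18 m; the dark sign on it reaches 0.53 m high: go round its front.
- cards: bystander: clear flat card box, 65 x 92 x 19 mm, loose on the table; origin at the centre of its underside
- candle: bystander: lidded candle jar, 69 mm across, 82 mm tall, loose on the table; origin at the centre of its underside
- tester: bystander: open tester candle, 67 mm across, 74 mm tall, loose on the table; origin at the centre of its underside

How it is judged (in metres and radians):
On the way:
1. the tin rests lid up on the middle of the cork mat, released, while the first hole is still on the pin (horizontal distance between tin and mat below 0.032 m and height (world z) of tin below 0.007 m and angle between tin's own z axis and vertical below 0.1 rad and linear speed of tin below 0.02 m/s and contact force between the fingers and tin below 0.1 N and horizontal distance between first_hole and pin_tip below 0.006 m and value of joint stay below 0.04 rad), for 0.2 s.
At the end, for the whole second after the job is handed in: The last hole of the stay is over the pin (centres within 5 mm) with the stay fully down (within 0.025 rad of level), the door at rest; the tin rests lid up on the mat, its centre within 32 mm of the mat's centre (horizontal distance between last_hole and pin_tip below 0.005 m and value of joint stay below 0.025 rad and horizontal distance between tin and mat below 0.032 m and height (world z) of tin below 0.007 m and angle between tin's own z axis and vertical below 0.1 rad and linear speed of tin below 0.02 m/s and velocity of joint door between -0.05 and 0.05 rad/s); the robot touches nothing.
It fails at once if the card box is pushed by more than 25 mm (distance of cards from where it was at the start of the episode above 0.025 m).
It fails at once if the candle jar is pushed by more than 25 mm (distance of candle from where it was at the start of the episode above 0.025 m).
It fails at once if the tester candle is pushed by more than 25 mm (distance of tester from where it was at the start of the episode above 0.025 m).
It also fails if it takes over 64 s, if anything falls off the work surface, if the arm or the gripper's body presses on something with over 40 N, if the wrist force passes 120 N, or if a joint passes its speed limit or range.

## Working session

There is one attempt and no reset: what is moved stays moved. The work goes in short steps, Python scripts to look and compute and a tool call to move; the robot and the scene stay as the last step left them, time stands still between calls to the robot, and variables do not carry over. Pictures are saved under pics/ and viewed, at most 13 in all, crops included, and the job is handed in when it is done.

Besides the shell and the picture viewer there is one more tool, called after "Call:" as name(argument=value, ...), one argument or row to a line, values as JSON. play_rows: Moves the arm, as the interface text tells. Its arguments: {"type":"object","properties":{"deltas":{"type":"array"}},"required":["deltas"]}

```bash
mkdir -p pics
python3 - <<'E'
from cell import *
import cv2
for n in("side","top"):
    im=get_image(n); cv2.imwrite(f"pics/{n}0.png",im[:,:,::-1]); i=camera_info(n); print(n,i["fx"],i["fy"],i["cx"],i["cy"],i["distortion"]); print(i["T"])
s=read_state(); print(s["clock"],s["eef_pos"],s["tool_rot"],s["width"])
E
```

```text
side 472.3796931018371 472.3796931018371 270.34216698280045 215.01030429546344 [0.02764124 0.         0.         0.         0.        ]
[[ 9.97982228e-01 -3.45995955e-02  5.32385298e-02  4.67418193e+02]
 [-6.23618133e-02 -3.76503605e-01  9.24313821e-01 -1.43400179e+03]
 [-1.19363860e-02 -9.25768818e-01 -3.77901600e-01  6.71262933e+02]
 [ 0.00000000e+00  0.00000000e+00  0.00000000e+00  1.00000000e+00]]
top 451.7776018019643 451.7776018019643 289.64199279689655 209.43553314041083 [-0.12109379  0.          0.          0.          0.        ]
[[ 2.89703067e-02 -9.94255224e-01  1.03040138e-01  4.03983844e+02]
 [-9.99578007e-01 -2.85964122e-02  5.10431355e-03 -4.41850859e+01]
 [-2.12841216e-03 -1.03144529e-01 -9.94664102e-01  1.43945702e+03]
 [ 0.00000000e+00  0.00000000e+00  0.00000000e+00  1.00000000e+00]]
0.1 [ 292.27766111 -579.97018684  230.50360596] [-3.13992591e+00  1.40224117e-05  4.66773881e-01] 85.36858745767567
```

View pics/top0.png

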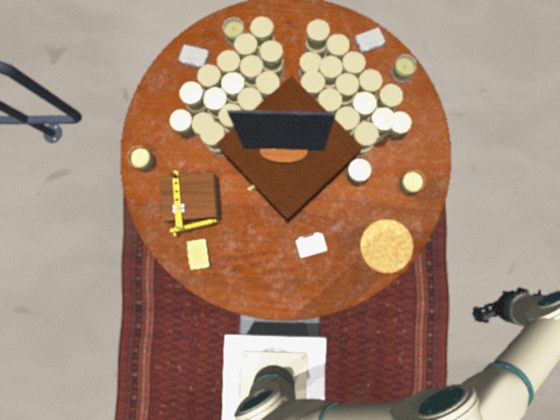

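View pics/side0.png

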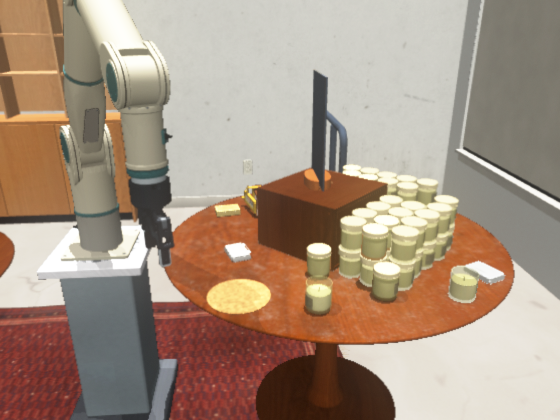

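The top view shows the case near (190,200), the tin at (198,254), the mat at (387,246) and a card box at (311,245). Next I'll enlarge the case/tin area.

```bash
cat > h.py <<'E'
import numpy as np,cv2
from cell import *
from scipy.spatial.transform import Rotation as R
def w(n,pts,z):
    i=camera_info(n);K=np.array([[i["fx"],0,i["cx"]],[0,i["fy"],i["cy"]],[0,0,1]])
    u=cv2.undistortPoints(np.array(pts,float).reshape(-1,1,2),K,np.array(i["distortion"])).reshape(-1,2)
    d=np.c_[u,np.ones(len(u))]@i["T"][:3,:3].T;o=i["T"][:3,3]
    return o+d*((z-o[2])/d[:,2])[:,None]
def px(n,P):
    i=camera_info(n);K=np.array([[i["fx"],0,i["cx"]],[0,i["fy"],i["cy"]],[0,0,1]])
    T=np.linalg.inv(i["T"]);r=cv2.Rodrigues(T[:3,:3])[0]
    return cv2.projectPoints(np.array(P,float).reshape(-1,1,3),r,T[:3,3],K,np.array(i["distortion"]))[0].reshape(-1,2)
def crop(n,x0,y0,x1,y1,s,f):
    im=get_image(n)[y0:y1,x0:x1,::-1]
    cv2.imwrite(f,cv2.resize(im,None,fx=s,fy=s,interpolation=cv2.INTER_CUBIC))
E
python3 - <<'E'
from h import *
crop("top",150,160,250,275,5,"pics/c1.png")
im=get_image("top");hsv=cv2.cvtColor(im,cv2.COLOR_RGB2HSV)
m=cv2.inRange(hsv,(10,110,190),(28,255,255));m[:, :340]=0;m[:200]=0;m[290:]=0
n,l,st,c=cv2.connectedComponentsWithStats(m);k=1+st[1:,4].argmax();print(st[k],c[k],w("top",[c[k]],3))
E
```

```text
[ 360  219   53   54 2008] [386.93077689 247.46015936] [[ 439.87765488 -350.3970825     3.        ]]
```

View pics/c1.png

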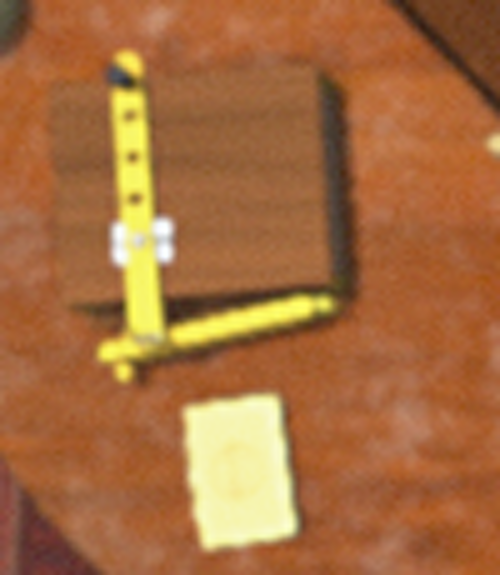

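The crop shows the stay's pin in the first hole at about (138,240), with the other holes at (135,199), (133,157) and (129,116). The knob is at (123,75). The tin's top corners are (183,408), (278,394), (298,535) and (203,549).

```bash
cat >> h.py <<'E'
def c2w(n,pts,z,x0,y0,s): return w(n,(np.array(pts,float)+.5)/s-.5+[x0,y0],z)[:,:2]
def fit2(a,b):
    a=np.array(a,float);b=np.array(b);ac=a-a.mean(0);bc=b-b.mean(0)
    t=np.arctan2((ac[:,0]*bc[:,1]-ac[:,1]*bc[:,0]).sum(),(ac*bc).sum());r=np.array([[np.cos(t),-np.sin(t)],[np.sin(t),np.cos(t)]])
    o=b.mean(0)-r@a.mean(0);return t,o,b-(a@r.T+o)
def goto(p,rpy):  # tool-frame shift + rotvec
    s=read_state();A=R.from_euler("xyz",s["tool_rot"]);B=R.from_euler("xyz",rpy)
    print("shift",A.inv().apply(np.array(p)-s["eef_pos"]).round(1),"turn",(A.inv()*B).as_rotvec().round(3))
E
python3 - <<'E'
from h import *
tin=c2w("top",[(183,408),(278,394),(298,535),(203,549)],22,150,160,5)
print("tin",tin.mean(0),tin.round(),"len",np.linalg.norm(np.diff(tin,axis=0),axis=1))
d=tin[2]-tin[1]+tin[3]-tin[0];print("tin yaw of long axis",np.degrees(np.arctan2(d[1],d[0])))
roof=c2w("top",[(50,88),(320,68),(335,290),(70,305)],75,150,160,5)
hol=c2w("top",[(129,116),(133,157),(135,199),(150,338)],85,150,160,5);knob=c2w("top",[(123,75)],115,150,160,5)
pin=c2w("top",[(138,240)],94,150,160,5)
u=np.array([59.9,1.1])/59.9;pv=np.array([-89.9,28.9])
cf=[(75,85),(75,-85),(-75,-85),(-75,85)]
print(roof.round());print("fit roof",fit2(cf,roof))
cs=[pv+u*137,pv+u*111.4,pv+u*85.7,pv,pv+u*158,(-30,30)]
st=np.r_[hol,knob,pin]
print("fit stay",fit2(cs,st)); print("both",fit2(np.r_[cf,cs],np.r_[roof,st]));print(st.round(1))
E
```

```text
tin [402.14347122 248.00328694] [[441. 286.]
 [451. 226.]
 [364. 210.]
 [353. 270.]] len [61.07543884 89.42332238 60.74961266]
tin yaw of long axis -169.25306724679567
[[634. 368.]
 [651. 200.]
 [514. 184.]
 [500. 347.]]
fit roof (np.float64(0.10967318358544023), array([574.63585015, 274.85648766]), array([[-5.86222721,  0.46844874],
       [-7.86528633,  1.30777017],
       [ 4.5993859 ,  2.00584449],
       [ 9.12812764, -3.7820634 ]]))
fit stay (np.float64(0.10901067191480825), array([572.61991104, 276.22872634]), array([[ 0.12840791,  1.98349841],
       [ 0.27523391,  1.2728331 ],
       [-0.01054471,  1.82510297],
       [ 0.59187171, -1.12341262],
       [-0.62244148, -3.48797773],
       [-0.36252734, -0.47004413]]))
both (np.float64(0.11163056748089537), array([573.47444254, 275.68184385]), array([[-4.51924853, -0.48444097],
       [-6.85302783,  0.31813557],
       [ 5.57922243,  1.30802182],
       [10.43868436, -4.44314117],
       [-0.63073206,  2.41679567],
       [-0.49251436,  1.77265634],
       [-0.78693489,  2.39171206],
       [-0.21333609, -0.33409742],
       [-1.37451995, -3.10925257],
       [-1.14759307,  0.16361067]]))
[[616.2 314.6]
 [590.9 310.6]
 [565.1 307.9]
 [480.7 294.1]
 [636.2 311.8]
 [539.2 302.3]]
```

Run:
```python
from h import *
goto([430,-40,260],[np.pi,0,0.187])
```

```text
shift [ 366.  -420.4  -28.8] turn [-0.001  0.     0.28 ]
```

Call:
play_rows(
  deltas=[366,-420,-29,0,0,0.28,1,366,-420,-29,0,0,0.28,1,366,-420,-29,0,0,0.28,1,366,-420,-29,0,0,0.28,1,366,-420,-29,0,0,0.28,1,366,-420,-29,0,0,0.28,1,366,-420,-29,0,0,0.28,1,366,-420,-29,0,0,0.28,1,366,-420,-29,0,0,0.28,1,366,-420,-29,0,0,0.28,1],
)

```text
clock: 1.45
eef_pos: [431.5, -35.8, 260.6]
tool_rot: [-3.14, -0.002, 0.196]
force: [-0.1, -0.9, 0.5]
width: 85.8
gripper_force: 0.0
```

Run:
```python
from h import *
goto([402,248,110],[np.pi,0,0.187])
```

```text
shift [  26.1 -283.8  151.1] turn [-0.002 -0.002  0.009]
```

Call:
play_rows(
  deltas=[26,-284,150,0,0,0.01,1,26,-284,150,0,0,0.01,1,26,-284,150,0,0,0.01,1,26,-284,150,0,0,0.01,1,26,-284,150,0,0,0.01,1,26,-284,150,0,0,0.01,1,26,-284,150,0,0,0.01,1,26,-284,150,0,0,0.01,1],
)

```text
clock: 2.45
eef_pos: [404.1, 241.0, 110.9]
tool_rot: [3.141, -0.001, 0.174]
force: [1.0, -0.0, 0.4]
width: 85.6
gripper_force: 0.0
```

Run:
```python
from h import *
s=read_state();print(s["eef_pos"],s["tool_rot"])
goto([402,248,2],[np.pi,0,0.187])
crop("top",140,180,260,290,5,"pics/c2.png")
```

```text
[404.06842641 241.02095227 110.88521707] [ 3.14058204e+00 -6.17310183e-04  1.73510571e-01]
shift [ -0.9  -7.3 108.9] turn [ 0.001 -0.001 -0.013]
```

View pics/c2.png

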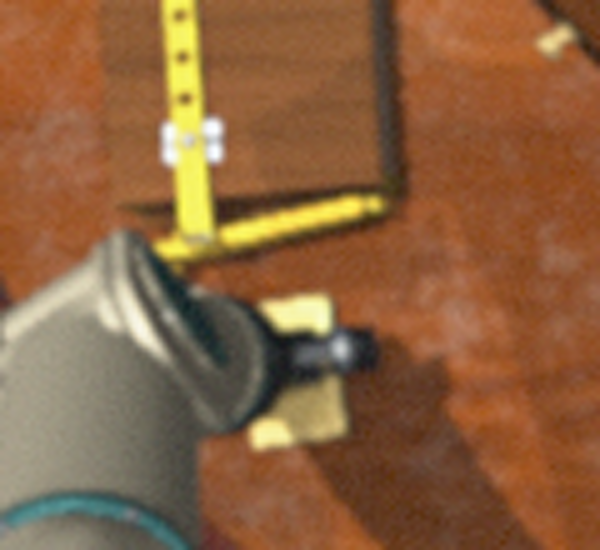

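The gripper is aligned over the tin, with its right finger at about (365,350) just outside the tin's right edge. I'll correct sideways and descend.

Call:
play_rows(
  deltas=[-1,-7,20,0,0,-0.013,1,-1,-7,70,0,0,-0.013,1,-1,-7,70,0,0,-0.013,1,-1,-7,70,0,0,-0.013,1],
)

```text
clock: 3.0
eef_pos: [401.9, 249.3, 41.7]
tool_rot: [-3.141, -0.001, 0.188]
force: [0.1, -0.7, -0.1]
width: 85.2
gripper_force: 0.0
```

Run:
```python
from h import *
s=read_state();print(s["eef_pos"],s["tool_rot"])
goto([402,248,2],[np.pi,0,0.187])
```

```text
[401.91726666 249.34282567  41.70350175] [-3.14142575e+00 -1.38274336e-03  1.88104442e-01]
shift [-0.2  1.3 39.7] turn [-0.    -0.001  0.001]
```

Call:
play_rows(
  deltas=[0,1,20,0,0,0,1,0,1,39,0,0,0,1,0,1,39,0,0,0,1,0,1,39,0,0,0,0,0,1,39,0,0,0,0,0,1,39,0,0,0,0,0,1,39,0,0,0,0,0,1,39,0,0,0,0],
)

```text
clock: 4.0
eef_pos: [403.3, 249.0, 3.8]
tool_rot: [3.141, -0.005, 0.189]
force: [-0.4, -1.2, 6.0]
width: 57.6
gripper_force: 63.9
```

Call:
play_rows(
  deltas=[0,0,-10,0,0,0,0,0,0,-40,0,0,0,0,0,0,-90,0,0,0,0,0,0,-140,0,0,0,0,0,0,-140,0,0,0,0,0,0,-140,0,0,0,0],
)

```text
clock: 4.75
eef_pos: [401.2, 248.2, 141.9]
tool_rot: [3.141, -0.001, 0.189]
force: [-0.1, -1.0, -0.9]
width: 57.3
gripper_force: 64.6
```

Run:
```python
from h import *
s=read_state();print(s["eef_pos"],s["width"],s["gripper_force"],s["force"])
goto([430,-60,250],[np.pi,0,0.1])
goto([440,-350,200],[np.pi,0,0.0])
print(w("top",[(386.5,246)],3))
```

```text
[401.23053069 248.1693904  141.92210908] 57.26117381958929 64.55796718597412 [-0.07231467 -0.95471957 -0.94076401]
shift [ -29.6  308.2 -107.9] turn [ 0.001 -0.001  0.089]
shift [-74.4 594.8 -57.7] turn [ 0.001 -0.001  0.189]
[[ 444.49275178 -348.9571045     3.        ]]
```

Call:
play_rows(
  deltas=[-4,40,-30,0,0,0.01,0,-9,95,-65,0,0,0.03,0,-15,150,-108,0,0,0.045,0,-20,205,-108,0,0,0.06,0,-25,260,-108,0,0,0.075,0,-30,315,-108,0,0,0.089,0,-40,370,-100,0,0,0.11,0,-50,425,-90,0,0,0.13,0,-58,480,-80,0,0,0.15,0,-65,525,-70,0,0,0.17,0],
)

```text
clock: 6.0
eef_pos: [435.0, -280.9, 209.4]
tool_rot: [-3.14, 0.003, 0.018]
force: [0.4, 0.4, -0.9]
width: 57.2
gripper_force: 64.8
```

Run:
```python
from h import *
s=read_state();print(s["eef_pos"],s["width"],s["tool_rot"])
goto([441,-350,60],[np.pi,0,0.0])
```

```text
[ 434.98116651 -280.86849552  209.41797901] 57.22061064148225 [-3.14039473e+00  3.03706285e-03  1.78858750e-02]
shift [  5.2  69.4 149.3] turn [-0.001  0.003  0.018]
```

Call:
play_rows(
  deltas=[2,35,30,0,0,0.01,0,5,69,70,0,0,0.018,0,5,69,115,0,0,0.018,0,5,69,149,0,0,0.018,0,5,69,149,0,0,0.018,0,5,69,149,0,0,0.018,0,5,69,149,0,0,0.018,0],
)

```text
clock: 6.88
eef_pos: [443.7, -348.2, 63.7]
tool_rot: [3.14, -0.002, 0.002]
force: [-0.1, 0.2, -0.6]
width: 57.1
gripper_force: 64.8
```

Run:
```python
from h import *
s=read_state();print(s["eef_pos"],s["width"],s["tool_rot"])
goto([441,-350,6.5],[np.pi,0,0.0])
cv2.imwrite("pics/s1.png",cv2.resize(get_image("side")[180:340,140:360,::-1],None,fx=3,fy=3,interpolation=2))
```

```text
[ 443.65299099 -348.23485445   63.73446882] 57.07710435410244 [ 3.14009821e+00 -1.94990530e-03  1.99871565e-03]
shift [-2.8  1.7 57.2] turn [ 0.001 -0.002  0.002]
```

View pics/s1.png

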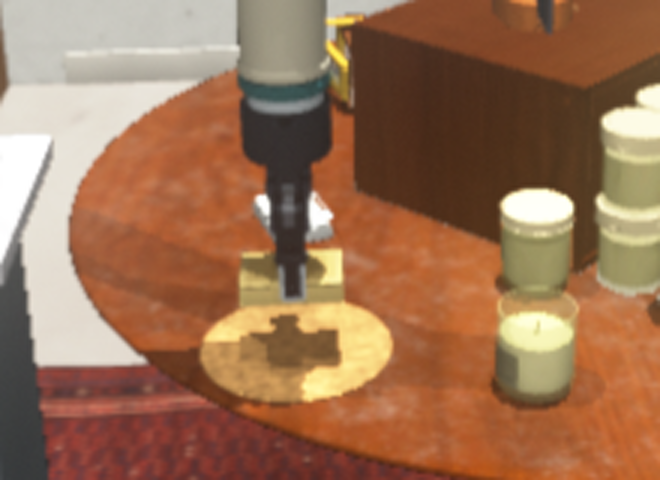

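The tin is held level at (290,280), directly above the mat at (297,350). I'll lower it, release and back off.

Call:
play_rows(
  deltas=[-3,2,25,0,0,0,0,-3,2,48,0,0,0,0,-3,2,57,0,0,0,0,-3,2,57,0,0,0,0,-3,2,57,0,0,0,0,-3,2,57,0,0,0,1,-3,2,57,0,0,0,1,-3,2,57,0,0,0,1,-3,2,57,0,0,0,1],
)

```text
clock: 8.05
eef_pos: [439.8, -349.8, 5.3]
tool_rot: [-3.142, 0.0, 0.002]
force: [-0.3, -0.1, -0.6]
width: 85.6
gripper_force: 0.0
```

Call:
play_rows(
  deltas=[0,0,-30,0,0,0,1,0,0,-80,0,0,0,1,0,0,-140,0,0,0,1,0,0,-200,0,0,0,1,0,0,-230,0,0,0,1,0,-60,-230,0,0,0,1,0,-120,-230,0,0,0,1,0,-180,-230,0,0,0,1,0,-240,-230,0,0,0,1,0,-290,-230,0,0,0,1],
)

```text
clock: 9.3
eef_pos: [438.9, -57.5, 235.5]
tool_rot: [-3.141, -0.001, 0.003]
force: [0.6, -0.5, 0.5]
width: 85.3
gripper_force: 0.0
```

Run:
```python
from h import *
s=read_state();print(s["eef_pos"],s["width"],s["tool_rot"],s["qpos"])
cv2.imwrite("pics/t3.png",cv2.resize(get_image("top")[150:290,150:430,::-1],None,fx=2.8,fy=2.8,interpolation=2))
```

```text
[438.90826158 -57.49226014 235.53234093] 85.34088110207497 [-3.14149425e+00 -5.28095632e-04  2.95866956e-03] [ 0.47619097  0.36885982 -0.54475135  2.0512786   0.26646165  0.78844619
 -1.79604209]
```

View pics/t3.png

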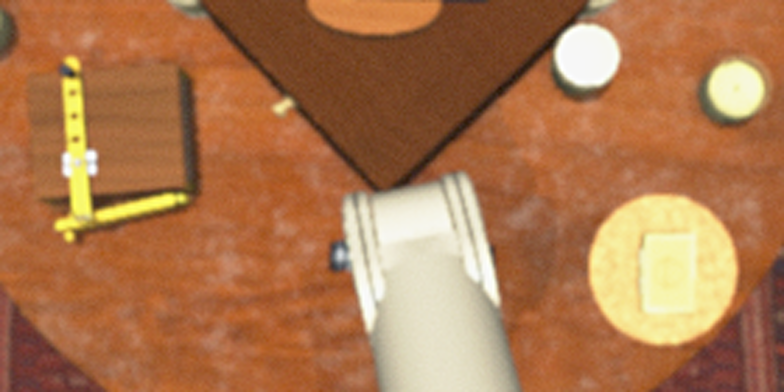

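The tin lies flat at (669,272), against the mat's centre at (664,269), and the stay is still on its pin. Next I'll go to the knob.

```bash
cat >> h.py <<'E'
def sxy(th,psi,b,h,k0=None,O=(572.6,276.2),yc=0.109):
    """TCP pose for door th, stay yaw psi (case frame), lift b, TCP h above bar mid"""
    a=.15+th;p=np.array([-75-100*np.sin(a),-70+100*np.cos(a)]);r=158*np.cos(b)-h*np.sin(b)
    q=p+r*np.array([np.cos(psi),np.sin(psi)]);c,s=np.cos(yc),np.sin(yc)
    q=np.array([[c,-s],[s,c]])@q+O
    Rm=R.from_euler("z",psi+yc)*R.from_euler("x",np.pi)*R.from_rotvec([0,b,0])
    return np.array([*q,83+158*np.sin(b)+h*np.cos(b)]),Rm
E
python3 - <<'E'
from h import *
print(sxy(0,.018,0,7)[0])
goto([430,150,235],[np.pi,0,0.06]); goto([637,314.5,190],[np.pi,0,0.128])
E
```

```text
[636.7761142  315.13336198  90.        ]
shift [  -6.7 -200.3    1.9] turn [-0.004 -0.002 -0.049]
shift [ 202.1 -362.3   47.9] turn [-0.004 -0.002 -0.117]
```

Call:
play_rows(
  deltas=[-2,-50,0,0,0,-0.01,1,-4,-105,0,0,0,-0.03,1,-6,-160,0,0,0,-0.04,1,0,-205,0,0,0,-0.05,1,40,-240,0,0,0,-0.07,1,80,-275,0,0,0,-0.09,1,120,-310,0,0,0,-0.11,1,160,-340,15,0,0,-0.12,1,202,-362,30,0,0,-0.125,1,202,-362,45,0,0,-0.125,1],
)

```text
clock: 10.6
eef_pos: [642.4, 303.7, 188.2]
tool_rot: [-3.141, -0.0, 0.126]
force: [-1.8, 0.1, -0.2]
width: 85.4
gripper_force: 0.0
```

Call:
play_rows(
  deltas=[0,0,0,0,0,0,1,0,0,0,0,0,0,1],
)

```text
clock: 10.85
eef_pos: [640.0, 301.9, 191.1]
tool_rot: [3.141, -0.0, 0.127]
force: [-0.8, 0.2, -0.1]
width: 85.3
gripper_force: 0.0
```

Run:
```python
from h import *
for k in range(3): print(read_state()["eef_pos"])
print(read_state()["tool_rot"],read_state()["qpos"])
goto([637,315,120],[np.pi,0,0.128])
crop("top",130,130,260,240,5,"pics/c3.png")
```

```text
[640.00796763 301.89210176 191.12950187]
[640.00796763 301.89210176 191.12950187]
[640.00796763 301.89210176 191.12950187]
[ 3.14124278e+00 -6.91447486e-05  1.26814565e-01] [-0.21288003  0.8008389  -0.51993689  1.36460253  0.41565776  1.08466907
 -2.23947666]
shift [ -1.3 -13.4  71.1] turn [ 0.    -0.    -0.001]
```

View pics/c3.png

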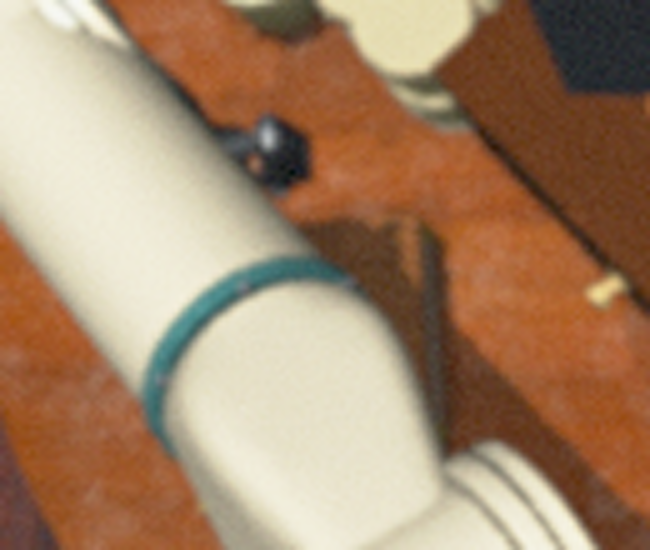

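The forearm hides the stay; the right fingertip is visible at (280,150). I'll correct the 13 mm sideways error and descend.

Call:
play_rows(
  deltas=[-1,-13,20,0,0,0,1,-1,-13,60,0,0,0,1,-1,-13,60,0,0,0,1,-1,-13,60,0,0,0,1,-1,-13,60,0,0,0,1],
)

```text
clock: 11.52
eef_pos: [638.8, 316.1, 132.1]
tool_rot: [-3.14, -0.003, 0.127]
force: [-0.6, -0.9, -0.0]
width: 85.3
gripper_force: 0.0
```

Run:
```python
from h import *
print(read_state()["eef_pos"],read_state()["tool_rot"])
goto([637,315,90],[np.pi,0,0.128])
```

```text
[638.83619076 316.09026769 132.09184645] [-3.14029050e+00 -2.67121782e-03  1.26565712e-01]
shift [-2.1  0.9 42.1] turn [-0.001 -0.003 -0.001]
```

Call:
play_rows(
  deltas=[-2,1,20,0,0,0,1,-2,1,41,0,0,0,1,-2,1,41,0,0,0,1,-2,1,41,0,0,0,1],
)

```text
clock: 12.02
eef_pos: [636.5, 314.5, 89.8]
tool_rot: [-3.141, -0.001, 0.127]
force: [-0.1, 1.3, 0.7]
width: 84.9
gripper_force: 0.0
```

Call:
play_rows(
  deltas=[0,0,0,0,0,0,0,0,0,0,0,0,0,0,0,0,0,0,0,0,0,0,0,0,0,0,0,0,0,0,0,0,0,0,0,0,0,0,0,0,0,0,0,0,0,0,0,0,0],
)

```text
clock: 12.9
eef_pos: [636.2, 314.1, 89.4]
tool_rot: [-3.142, -0.0, 0.127]
force: [0.4, -0.0, 2.2]
width: 11.9
gripper_force: 58.4
```

```bash
cat >> h.py <<'E'
def rel(a,b,**k):
    p,A=sxy(*a,**k);q,B=sxy(*b,**k);return np.r_[A.inv().apply(q-p).round(1),(A.inv()*B).as_rotvec().round(3)]
E
python3 - <<'E'
from h import *
L=(0,.018,.30,7)
for b in (.06,.12,.18,.24,.3): print(rel((0,.018,0,7),(0,.018,b,7)))
print("swing")
for f in np.arange(1,13)/12: print(rel(L,(.849*f,.018+.325*f,.3,7)))
E
```

```text
[-0.7  -0.   -9.5  -0.    0.06  0.  ]
[ -2.     0.   -18.9   -0.     0.12  -0.  ]
[ -3.8    0.   -28.2    0.     0.18  -0.  ]
[ -6.2   -0.   -37.4    0.     0.24  -0.  ]
[ -9.1   0.  -46.4   0.    0.3  -0. ]
swing
[-6.7   -2.9   -2.1    0.008  0.    -0.026]
[-13.4    -5.2    -4.2     0.016   0.     -0.052]
[-20.1    -7.1    -6.2     0.024   0.     -0.078]
[-26.8    -8.5    -8.3     0.032   0.     -0.103]
[-33.3    -9.4   -10.3     0.04    0.     -0.129]
[-39.8    -9.9   -12.3     0.048   0.     -0.155]
[-46.     -9.9   -14.2     0.056   0.     -0.181]
[-52.1    -9.5   -16.1     0.064   0.     -0.207]
[-58.     -8.7   -18.      0.072   0.     -0.233]
[-63.7    -7.5   -19.7     0.08    0.     -0.259]
[-69.1    -5.9   -21.4     0.088   0.     -0.285]
[-74.3    -4.    -23.      0.096   0.     -0.31 ]
```

Call:
play_rows(
  deltas=[-0.2,0,-4.8,0,0.03,0,0,-0.7,0,-9.5,0,0.06,0,0,-2,0,-18.9,0,0.12,0,0,-3.8,0,-28.2,0,0.18,0,0,-6.2,0,-37.4,0,0.24,0,0,-9.1,0,-46.4,0,0.3,0,0,-9.1,0,-46.4,0,0.3,0,0,-9.1,0,-46.4,0,0.3,0,0],
)

```text
clock: 13.9
eef_pos: [627.1, 313.1, 135.8]
tool_rot: [-3.141, -0.3, 0.127]
force: [-0.5, 0.0, -1.1]
width: 12.2
gripper_force: 58.5
```

Run:
```python
from h import *
print(read_state()["force"],read_state()["tool_rot"])
cv2.imwrite("pics/s2.png",np.vstack([cv2.resize(get_image("side")[170:230,200:300,::-1],None,fx=6,fy=6,interpolation=2)[:300],cv2.resize(get_image("top")[155:235,150:270,::-1],None,fx=5,fy=5,interpolation=2)[:300]]))
```

```text
[-0.46144011  0.01414685 -1.09129725] [-3.14133215 -0.29964915  0.12674078]
```

View pics/s2.png

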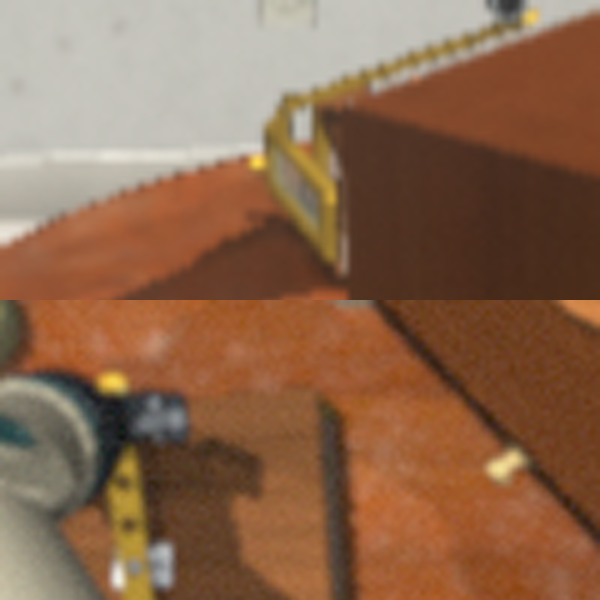

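The stay is lifted: it slopes up from the door at (290,100) to the knob at (530,15). Next comes the swing.

Call:
play_rows(
  deltas=[-6.7,-2.9,-2.1,0.008,0,-0.026,0,-13.4,-5.2,-4.2,0.016,0,-0.052,0,-20.1,-7.1,-6.2,0.024,0,-0.078,0,-26.8,-8.5,-8.3,0.032,0,-0.103,0,-33.3,-9.4,-10.3,0.04,0,-0.129,0,-39.8,-9.9,-12.3,0.048,0,-0.155,0,-46,-9.9,-14.2,0.056,0,-0.181,0,-52.1,-9.5,-16.1,0.064,0,-0.207,0,-58,-8.7,-18,0.072,0,-0.233,0,-58,-8.7,-18,0.072,0,-0.233,0],
)

```text
clock: 15.25
eef_pos: [565.2, 313.3, 135.6]
tool_rot: [3.141, -0.299, 0.371]
force: [1.1, -1.6, -0.7]
width: 11.6
gripper_force: 58.5
```

Run:
```python
from h import *
L=(0.75*.849,.018+.75*.325,.30,7)
for f in (10/12,11/12,1): print(rel(L,(.849*f,.018+.325*f,.3,7)))
print(read_state()["eef_pos"],read_state()["force"],read_state()["torque"], sxy(*L)[0])
```

```text
[-5.8   -0.3   -1.8    0.008 -0.    -0.026]
[-11.4    -0.1    -3.5     0.016  -0.     -0.052]
[-16.8     0.4    -5.2     0.024  -0.     -0.078]
[565.16161707 313.25796103 135.59354908] [ 1.12438154 -1.64168213 -0.66404254] [-0.2122882   0.37407573  0.0738829 ] [566.35157088 314.88936001 136.37954808]
```

Call:
play_rows(
  deltas=[-5.8,-0.3,-1.8,0.008,0,-0.026,0,-11.4,-0.1,-3.5,0.016,0,-0.052,0,-16.8,0.4,-5.2,0.024,0,-0.078,0,-16.8,0.4,-5.2,0.024,0,-0.078,0,-16.8,0.4,-5.2,0.024,0,-0.078,0],
)

```text
clock: 15.88
eef_pos: [549.4, 307.1, 135.7]
tool_rot: [3.141, -0.3, 0.452]
force: [0.9, 0.4, -0.2]
width: 11.9
gripper_force: 58.5
```

Run:
```python
from h import *
print(read_state()["eef_pos"],read_state()["force"],read_state()["torque"],sxy(.849,.343,.3,7)[0])
for b in (.24,.2,.18,.14,.11,.09,.07,.05,.03,.01,0): print(b,rel((.849,.343,.3,7),(.849,.343,b,7)))
crop("top",130,160,260,270,5,"pics/c4.png")
```

```text
[549.39885979 307.05152895 135.71289543] [ 0.89582265  0.42098212 -0.22766113] [-0.31141408  0.19501453  0.0538458 ] [550.10309468 308.12506841 136.37954808]
0.24 [ 0.1  -0.    9.5  -0.   -0.06  0.  ]
0.2 [-0.1 -0.  15.8  0.  -0.1 -0. ]
0.18 [-0.3   0.   19.    0.   -0.12 -0.  ]
0.14 [-0.9  -0.   25.3   0.   -0.16 -0.  ]
0.11 [-1.5   0.   30.    0.   -0.19 -0.  ]
0.09 [-2.   -0.   33.1   0.   -0.21  0.  ]
0.07 [-2.6  -0.   36.2   0.   -0.23  0.  ]
0.05 [-3.2  -0.   39.3  -0.   -0.25 -0.  ]
0.03 [-3.9  -0.   42.4   0.   -0.27  0.  ]
0.01 [-4.6  -0.   45.5   0.   -0.29  0.  ]
0 [-5.  -0.  47.   0.  -0.3  0. ]
```

View pics/c4.png

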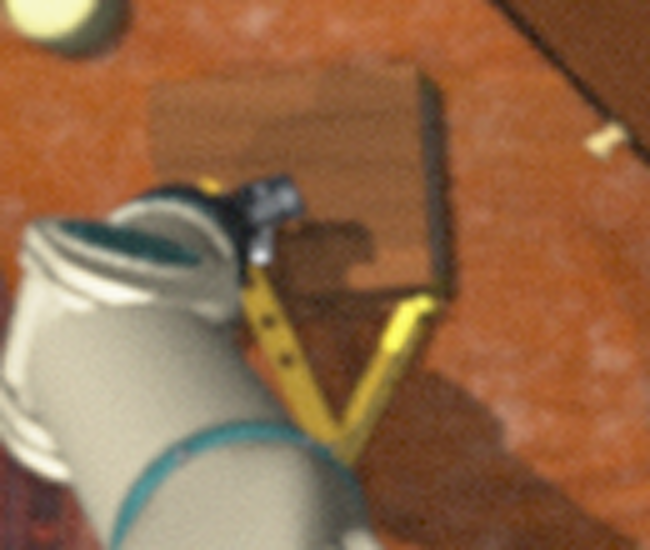

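Call:
play_rows(
  deltas=[0.1,0,9.5,0,-0.06,0,0,-0.3,0,19,0,-0.12,0,0,-0.9,0,25.3,0,-0.16,0,0,-0.9,0,25.3,0,-0.16,0,0,-1.5,0,30,0,-0.19,0,0,-2,0,33.1,0,-0.21,0,0,-2.6,0,36.2,0,-0.23,0,0,-2.6,0,36.2,0,-0.23,0,0],
)

```text
clock: 16.92
eef_pos: [557.2, 311.2, 100.3]
tool_rot: [-3.141, -0.071, 0.452]
force: [1.2, 1.1, -0.5]
width: 12.2
gripper_force: 58.6
```

Run:
```python
from h import *
s=read_state();print(s["eef_pos"],s["force"],s["torque"],s["tool_rot"],sxy(.849,.343,.07,7)[0])
for b in (.05,.03,.01,0): print(b,rel((.849,.343,.07,7),(.849,.343,b,7)))
```

```text
[557.15713167 311.16386605 100.34552432] [ 1.17745498  1.06407317 -0.52050491] [ 0.07380315 -0.1094741   0.03673367] [-3.14133163 -0.07059751  0.45215218] [557.52363279 311.72791879 101.03382688]
0.05 [ 0.1  -0.    3.2   0.   -0.02 -0.  ]
0.03 [ 0.2  -0.    6.3   0.   -0.04 -0.  ]
0.01 [ 0.1   0.    9.5   0.   -0.06  0.  ]
0 [ 0.1   0.   11.1   0.   -0.07 -0.  ]
```

Call:
play_rows(
  deltas=[0.1,0,1.6,0,-0.01,0,0,0.1,0,3.2,0,-0.02,0,0,0.1,0,4.8,0,-0.03,0,0,0.2,0,6.3,0,-0.04,0,0,0.2,0,7.9,0,-0.05,0,0,0.1,0,9.5,0,-0.06,0,0,0.1,0,9.5,0,-0.06,0,0],
)

```text
clock: 17.8
eef_pos: [557.8, 311.4, 90.7]
tool_rot: [-3.141, -0.01, 0.452]
force: [2.0, 2.1, -0.2]
width: 12.2
gripper_force: 58.6
```

Call:
play_rows(
  deltas=[0,0,0,0,0,0,0.3,0,0,0,0,0,0,0.6,0,0,0,0,0,0,1,0,0,0,0,0,0,1,0,0,0,0,0,0,1,0,0,-10,0,0,0,1,0,0,-40,0,0,0,1,0,0,-90,0,0,0,1,0,0,-140,0,0,0,1,0,0,-160,0,0,0,1],
)

```text
clock: 19.05
eef_pos: [557.0, 311.7, 255.4]
tool_rot: [-3.141, -0.016, 0.452]
force: [0.4, -0.6, -0.9]
width: 85.6
gripper_force: 0.0
```

Call:
play_rows(
  deltas=[-40,30,-20,0,0,0,1,-80,60,-20,0,0,0,1,-110,100,-20,0,0,0,1,-130,150,-20,0,0,0,1,-150,200,-20,0,0,0,1,-170,250,-20,0,0,0,1,-185,300,-20,0,0,0,1,-185,300,-20,0,0,0,1],
)

```text
clock: 20.05
eef_pos: [520.9, -45.8, 269.3]
tool_rot: [3.139, -0.009, 0.444]
force: [0.5, 1.3, 0.1]
width: 85.2
gripper_force: 0.0
```

Run:
```python
from h import *
s=read_state();print(s["clock"],s["eef_pos"],s["force"])
a=cv2.resize(get_image("top")[160:280,140:270,::-1],None,fx=4,fy=4,interpolation=2)
b=cv2.resize(get_image("side")[160:280,200:270,::-1],None,fx=4,fy=4,interpolation=2)
cv2.imwrite("pics/c5.png",np.hstack([a,b]))
```

```text
20.05 [520.86455381 -45.80236418 269.27092063] [0.53061072 1.30895338 0.13255053]
```

View pics/c5.png

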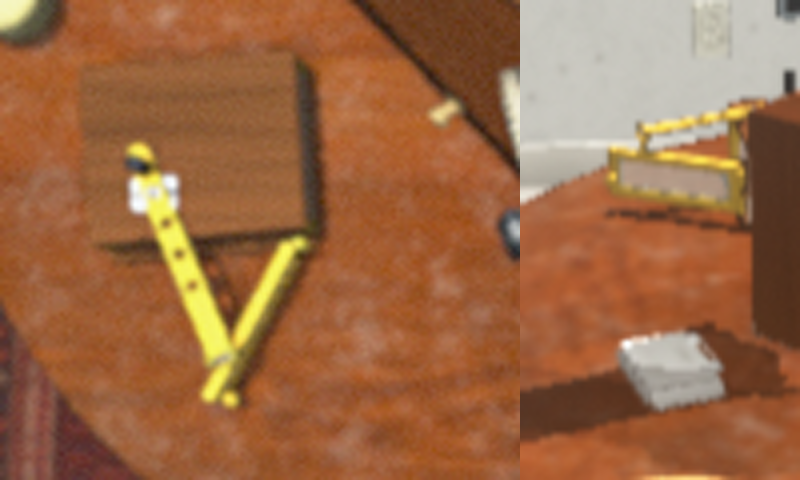

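The pin shows white in the last hole at (153,192), next to the knob at (137,160), with the door wide open. I'll check in the side view that the bar is level.

Run:
```python
from h import *
c,s=np.cos(.109),np.sin(.109)
a=.999;p=np.array([-75-100*np.sin(a),-70+100*np.cos(a)]);u=np.array([np.cos(.343),np.sin(.343)])
for b in (0,.05,.1):
    P=[[*(np.array([[c,-s],[s,c]])@(p+r*np.cos(b)*u)+[572.6,276.2]),83+r*np.sin(b)] for r in (0,60,90,120)]
    q=px("side",P);print(b,((q-[200,160])*4+[520,0]).round())
P=read_state();print(P["clock"])
im=get_image("top");hsv=cv2.cvtColor(im,cv2.COLOR_RGB2HSV)
cv2.imwrite("pics/s3.png",np.vstack([cv2.resize(get_image("side")[175:205,215:275,::-1],None,fx=10,fy=10,interpolation=2),cv2.resize(im[150:290,270:450,::-1],(386,300))[:, :].repeat(1,0) if 0 else cv2.resize(im[150:290,270:450,::-1],(600,290))]))
```

```text
0 [[643. 129.]
 [700. 118.]
 [728. 113.]
 [756. 108.]]
0.05 [[643. 129.]
 [700. 115.]
 [728. 108.]
 [755. 102.]]
0.1 [[643. 129.]
 [699. 112.]
 [727. 104.]
 [755.  96.]]
20.15
```

View pics/s3.png

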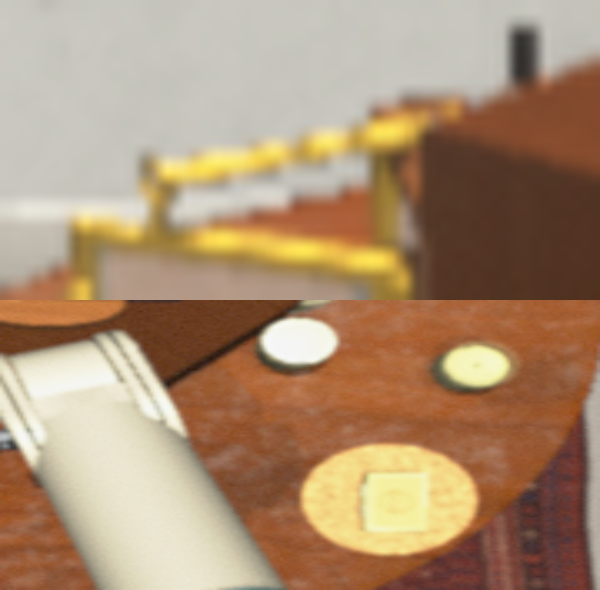

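The bar in the side view slopes about 0.18 px/px, which matches a level bar (0.19 predicted, 0.24 if it were lifted 0.05 rad). The tin sits on the mat and the arm is clear, so I'm handing in.

```bash
python3 -c "
from cell import *
print(finish_job())"
```

```text
the job is handed in; nothing more can be done
None
```

I handed the job in at about 20 s of the 64 s allowed: the tin is flat, lid up, near the middle of the cork mat, and the door is wide open with the stay's last hole down over the pin. In the last pictures the bar looked level and the arm was clear; no verdict came back.

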